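# Saucepan onto the bare-spindle ring, control knob pressed home on its D-spindle

## Robot

A 7-joint arm with a two-finger parallel gripper is mounted at the origin on the work surface. World frame = base frame: x ahead of the robot, y to its left, z up, the work surface at z = 0. Lengths are in m, angles in rad, forces in N, time in s.
With the tool pointing down it reaches from about 0.4 to 0.9 m from the base axis. Payload 5.5 kg.
Tool frame: the origin (TCP) lies midway between the tips of the shut fingers; the grasp point (between the pads) lies 19 mm behind it (manip.grip_depth is the distance from the TCP to the grasp point, in m); z points along the fingers, x is the direction in which the jaws open and shut, and the axes are right-handed (so a half turn about z gives the same grasp; the last joint's range is limited). The gripper opens to 92 mm and grips with 3 to 60 N. Pads are 19 mm wide; open, the fingers measure 130 mm over their backs; the gripper's body (75 mm by 190 mm) begins 47 mm behind the grasp point.
Start: joints at [1.467, 0.501, -0.427, 1.55, 0.221, 1.138, -0.21], TCP at [0.233, -0.607, 0.227] pointing down, gripper open.
Joint ranges: [-2.88, 2.88], [-0.31, 2.03], [-1.54, 1.56], [0.2, 2.42], [-1.41, 4.55], [0.19, 2.02], [-2.57, 2.57]. Speed limits (rad/s): [2.57, 2.57, 3.14, 3.14, 3.14, 3.14, 3.14].

## Interface

Orientations are given as a unit quaternion [x, y, z, w].
In Python, from bench import manip, effector, viewer gives the robot as it stands. Calls block until the motion is done:
- manip.move_pose(position, orientation): joint-space move of the TCP to a pose.
- manip.servo_line(position, ori=None, vel=0.15): straight line of the TCP; ori=None keeps the orientation; vel is the mean speed in m/s.
- manip.movej(angles): joint-space move.
- effector.open_jaws() and effector.close(f_grip=None): open the fingers fully, or close them until they stop; f_grip is the grip in N (None keeps the last).
- manip.sleep(seconds).
- manip.solve_ik(position, orientation): joint angles nearest the present ones, or None.
- viewer.get_image(name): name is "scene" or "top" or "wrist"; returns the picture (384x512x3 uint8, red, green, blue); there is no depth.
- viewer.get_calibration(name): a dict with "vfov" (degrees; the focal length in pixels is half the picture's height over the tangent of half this angle, whatever the lens; pixels are square), "cx", "cy" (the principal point, pixels), "eye" and "attitude" of the camera in the world. Camera axes: x right, y down, z forward; pixel columns grow to the right and rows downward; lengths in m; the calibration is good to about 2 mm. A picture is of the moment at which its call begins: read the wrist's pose just before it. get_calibration takes no time and is no camera call; for the wrist camera it gives the pose at the moment of the call.
A pose or a line that the arm cannot do raises manip.PlanningError and nothing moves.
- manip.hand_in(): hands the job in, once; it reports no verdict.
Readings, each from a call of its own:
- manip.current_clock(): time.
- manip.current_q(): joint angles.
- manip.current_joint_velocities(): joint speeds.
- manip.current_tau(): joint torques, N m.
- manip.current_tool_pos(): TCP position.
- manip.current_tcp_rot(): TCP orientation.
- manip.current_force(): force on the tool from outside, world axes, zero at the start.
- manip.current_wrist_torque(): the same for the moment, N m.
- manip.current_finger_gap(): finger opening in m.
Only numpy, scipy, OpenCV 4.12 (cv2) and the standard library are available. Lean on these libraries where they do the work, as an engineer would, in place of code of your own. Each camera call takes 0.05 s, during which the arm holds its last target.

## Task

On the two-ring hob, first slide the saucepan, without lifting or tipping it, off the ring whose control has its knob and onto the middle of the other ring, whose control is a bare spindle. Then take the loose control knob lying beside the hob, turn it so that the flat in its bore (on its nose side) matches the flat of the D-shaped spindle, push it fully home, and press knob and spindle down together against the spring. Finish while still holding it pressed right down with the fingers, without letting go, and leave the cake ring, mixing bowl, ramekin and jar where they are.

Things in the scene. Friction and masses are not known exactly. Their poses are not given: they have to be found in the camera images.
- pan_centre (a point): small open steel saucepan, 116 mm across, 60 mm high, wall 3 mm, standing flat on the hob's level glass (50 mm above the table) on the ring behind the fitted knob. The point is on the pan's axis half-way up, 30 mm above the glass; x points along its stub handle, z up.
- pan: the same saucepan, 0.35 to 0.65 kg; origin on its axis at its underside.
- pan_handle (a point): middle of the pan's straight stub handle, a level dark bar 16 mm wide and 14 mm thick, 90 mm out from the pan's axis along the pan's x and 45 mm above the glass; the bar runs from 58 to 119 mm from the pan's axis. It points roughly away from the robot (within about 30 degrees).
- ring_bare (a point): centre, on the glass, of the ring the pan must go to: the marked ring (light circles on dark glass, 148 mm across) straight behind the bare spindle, 145 mm from it. The two rings stand side by side, 190 mm apart. Its axes are the hob's: y points left along the hob, from ring to ring.
- knob_centre (a point): loose black control knob upright on the table, left or right of the hob: round skirt 44 mm across, 22 mm high, and on it a grip bar 14 mm wide, 22 to 42 mm above the underside, from 20 mm behind the axis to a tapered nose 32 mm ahead of it (10 mm beyond the skirt). The point is on the axis 21 mm above the underside; x points along the bar to the nose, z up.
- knob: the same loose knob, 60 g; origin on the axis at its underside, x to the nose. The D-shaped bore in the underside is 18 mm deep and 17.8 mm across, with its flat on the nose side 3.9 mm from the axis: 0.9 mm clear of the spindle all round, so it goes on freely within about 7 degrees.
- spindle_tip (a point): centre of the top of the bare upright D-shaped metal spindle on the hob's front strip: 16 mm across, flat 3 mm from the axis, chamfered top 26 mm above the glass (76 mm above the table). x points out of the flat: the knob's nose must point along it; z up. The spindle does not turn. With the knob fully home the bore's end rests on this point and the knob's centre point lies 3 mm above it.
- spindle (a joint): how far the bare spindle is pressed down, 0 (up) to 0.005 m (stop). A spring pushes it up: about 5 N to start it moving, about 9 N at the stop. A knob fully home clears the glass by 8 mm, 3 mm when pressed to the stop. The knob's start needs a turn of at most 80 degrees either way to match.
- fitted_knob: the other control: an identical knob already on its spindle and fixed, in front of the ring where the pan starts, 190 mm from the bare spindle. The origin is on its axis at the glass; its top is 50 mm above the glass.
- hob: fixed steel table hob with black glass, 300 mm (x, front to back) by 400 mm (y), 50 mm high; origin under its centre on the table. Rings are centred at x +60 mm, y +95 and -95 mm; controls at x -85 mm, y +95 and -95 mm.
- cake_ring: loose plain steel cake ring, 72 mm across, 45 mm high, on the table on the side of the hob where the knob is not; origin at its underside; to be left alone
- bowl: steel mixing bowl, 170 mm across, 75 mm high, at the back left; origin at its underside; to be left alone
- ramekin: white ceramic ramekin, 72 mm across, 42 mm high, right of the hob; origin at its underside; to be left alone
- jar: glass jar with a steel cap, 68 mm across, 100 mm high, behind the hob; origin at its underside; to be left alone
Mind the look-alikes: they are no part of the job. Leave any yellow look-alike of the knob alone. Leave any blue look-alike of the pan alone.

How it is judged:
By the outcome, as a careful person would: the job done as asked, in the order asked, and still so for the second after the job is handed in, while the arm keeps its last pose, push and grip.
It also fails if it takes over 58 s, if anything falls off the work surface, if the arm or the gripper's body presses on something with over 40 N, if the wrist force passes 120 N, or if a joint passes its speed limit or range.

## Working session

There is one attempt and no reset: what is moved stays moved. The work goes in short steps, each a Python script; the robot and the scene stay as the last script left them, time stands still between calls to the robot, and variables do not carry over. Pictures are saved under pics/ and viewed, and the job is handed in when it is done.

```bash
ls; mkdir -p pics; python3 - <<'E'
from bench import manip, effector, viewer
import cv2
print(manip.current_clock())
for n in ["scene","top","wrist"]:
    c=viewer.get_calibration(n); print(n,c)
    im=viewer.get_image(n); cv2.imwrite(f"pics/{n}0.png",im[:,:,::-1])
print(manip.current_clock(), manip.current_tool_pos(), manip.current_tcp_rot(), manip.grip_depth)
E
```

```text
pics
0.0
scene {'vfov': 42.45393748957894, 'cx': 260.39066712961807, 'cy': 190.44335263098236, 'eye': array([ 1.05825089, -0.40462409,  1.29366747]), 'attitude': array([ 0.85813526,  0.44716926, -0.11140845, -0.22634416])}
top {'vfov': 52.649749240036975, 'cx': 255.17602703606306, 'cy': 193.211066851614, 'eye': array([0.3092722 , 0.00618746, 1.08927951]), 'attitude': array([ 0.71322228, -0.69520508,  0.05898405, -0.06726627])}
wrist {'vfov': 69.99614239736562, 'cx': 257.2950048669574, 'cy': 192.62059657672705, 'eye': array([ 0.3055285 , -0.58074028,  0.38330535]), 'attitude': array([ 0.81545269, -0.56044505, -0.08295372,  0.11856194])}
0.15 [ 0.23290061 -0.60624484  0.22589909] [ 8.24224863e-01 -5.66262097e-01 -6.21813409e-04 -4.76427499e-04] 0.0188
```

View pics/scene0.png

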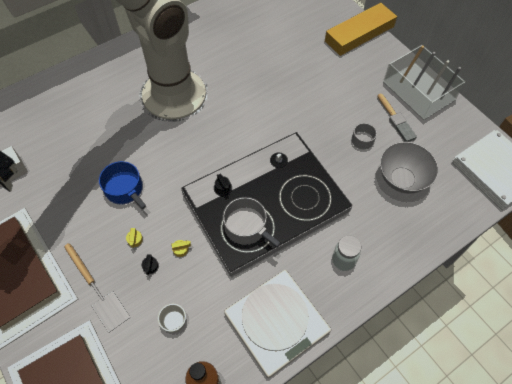

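View pics/top0.png

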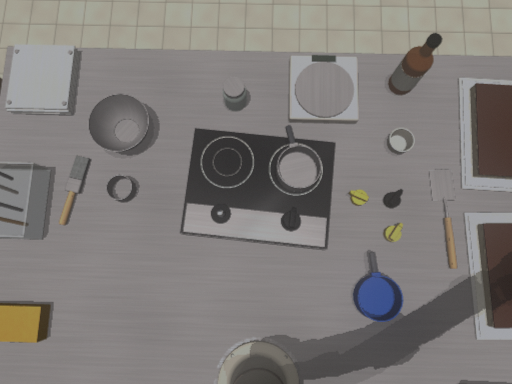

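View pics/wrist0.png

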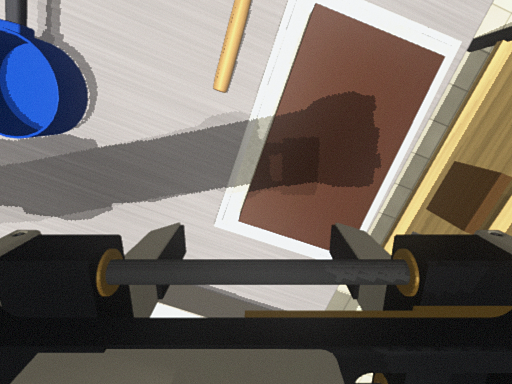

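The top view shows two rings. The pan, at (296,168), stands behind the fitted knob (291,220), and the bare spindle is at (220,213).
- **Knob candidates:** black at (393,199), yellow at (359,197) and yellow at (394,233). The fitted knob at (291,220) is not loose.
- **Pan candidates:** steel at (296,168) and blue at (378,297).

By the description I choose the black knob and the steel pan, and I'll check both in a crop.

```bash
cat > h.py <<'E'
import numpy as np, cv2
from scipy.spatial.transform import Rotation as R
from bench import manip, effector, viewer
def ray(c,u,v,h=384):
    f=h/2/np.tan(np.radians(c['vfov'])/2)
    d=R.from_quat(c['attitude']).apply([(u-c['cx'])/f,(v-c['cy'])/f,1.0])
    return np.array(c['eye']),d
def onz(c,u,v,z):
    e,d=ray(c,u,v); return e+d*(z-e[2])/d[2]
def proj(c,p,h=384):
    f=h/2/np.tan(np.radians(c['vfov'])/2)
    q=R.from_quat(c['attitude']).inv().apply(np.array(p)-c['eye'])
    return np.array([c['cx']+f*q[...,0]/q[...,2],c['cy']+f*q[...,1]/q[...,2]]).T
def tri(c1,p1,c2,p2):
    e1,d1=ray(c1,*p1);e2,d2=ray(c2,*p2)
    A=np.stack([d1,-d2],1);s=np.linalg.lstsq(A,e2-e1,rcond=None)[0]
    a=e1+s[0]*d1;b=e2+s[1]*d2
    return (a+b)/2,np.linalg.norm(a-b)
def down(yaw): # tool pointing down, jaw axis at yaw
    return (R.from_euler('z',yaw)*R.from_euler('x',np.pi)).as_quat()
def snap(name,out):
    c=viewer.get_calibration(name); im=viewer.get_image(name)
    cv2.imwrite(f"pics/{out}.png",im[:,:,::-1]); 
    np.save(f"pics/{out}.npy",c,allow_pickle=True); return c,im
def load(out): return np.load(f"pics/{out}.npy",allow_pickle=True).item(), cv2.imread(f"pics/{out}.png")
E
python3 - <<'E'
from h import *
c=viewer.get_calibration('top')
for n,u,v,z in [('knob',393,199,.02),('y1',359,197,.02),('y2',394,233,.02),('fit',291,220,.08),('spin',220,213,.076),('pan',296,168,.08),('hand',291,130,.095),('ringb',227,162,.05),('jar',234,88,.1),('cake',122,188,.02),('ramek',401,141,.02),('FL',184,235,.05),('FR',326,246,.05),('BL',195,130,.05),('BR',334,137,.05),('bowl',120,125,.03)]:
    print(n,onz(c,u,v,z).round(3))
a=cv2.imread('pics/top0.png'); b=cv2.imread('pics/scene0.png')
A=cv2.resize(a[115:255,180:415],None,fx=3.2,fy=3.2,interpolation=cv2.INTER_CUBIC)
cv2.imwrite('pics/topcrop.png',A)
B=cv2.resize(b[130:280,110:350],None,fx=3.2,fy=3.2,interpolation=cv2.INTER_CUBIC)
cv2.imwrite('pics/scenecrop.png',B)
E
```

```text
knob [ 0.495 -0.363  0.02 ]
y1 [ 0.499 -0.268  0.02 ]
y2 [ 0.401 -0.362  0.02 ]
fit [ 0.423 -0.075  0.08 ]
spin [0.437 0.112 0.076]
pan [ 0.563 -0.087  0.08 ]
hand [ 0.663 -0.071  0.095]
ringb [0.583 0.101 0.05 ]
jar [0.778 0.086 0.1  ]
cake [0.508 0.397 0.02 ]
ramek [ 0.664 -0.392  0.02 ]
FL [0.379 0.208 0.05 ]
FR [ 0.359 -0.171  0.05 ]
BL [0.673 0.195 0.05 ]
BR [ 0.662 -0.195  0.05 ]
bowl [0.69  0.415 0.03 ]
```

View pics/topcrop.png

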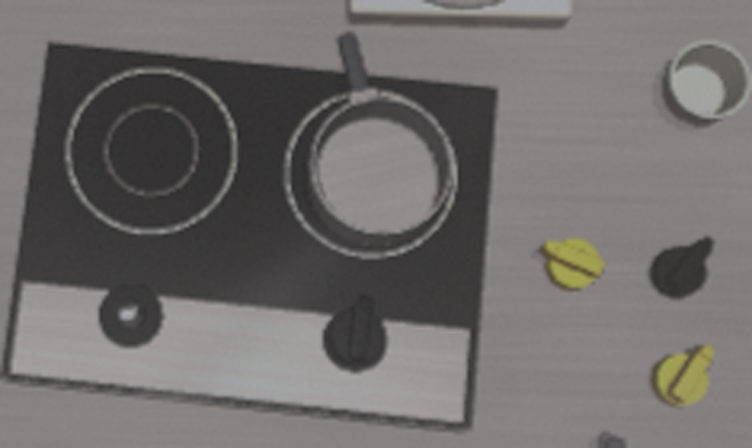

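View pics/scenecrop.png

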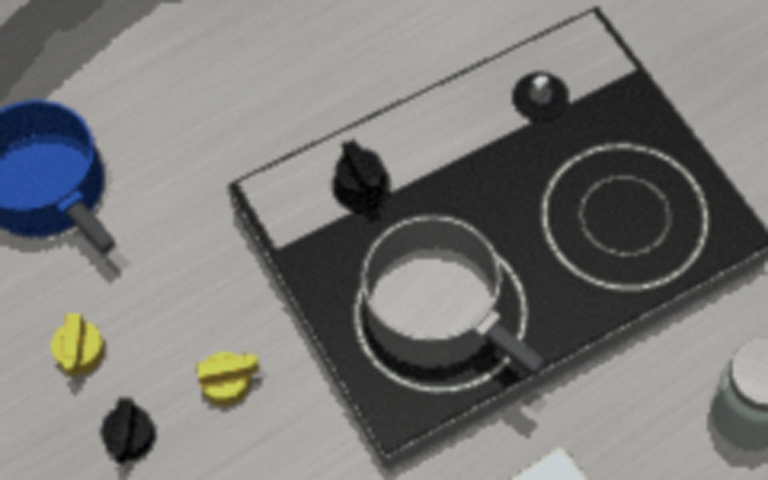

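The crops confirm the black loose knob at top (393,199), nose up and to the right. The steel pan at (296,168) stands on the ring behind the fitted knob, and the bare spindle is at (220,213). Next I take a closer wrist view over the hob.

```bash
python3 - <<'E'
from h import *
manip.move_pose([0.44,0.0,0.33],down(np.radians(-80)))
print(manip.current_clock(),manip.current_tool_pos(),R.from_quat(manip.current_tcp_rot()).as_euler('zyx',degrees=True),manip.current_q().round(2))
c,im=snap('wrist','w1'); print(c['eye'])
E
```

```text
2.4667 [ 0.44020769 -0.00097151  0.32999325] [ 8.00944361e+01  5.13368627e-03 -1.79979363e+02] [ 1.18  0.06 -1.26  1.89  0.06  1.23 -1.5 ]
[0.51678183 0.01025279 0.48753304]
```

View pics/w1.png

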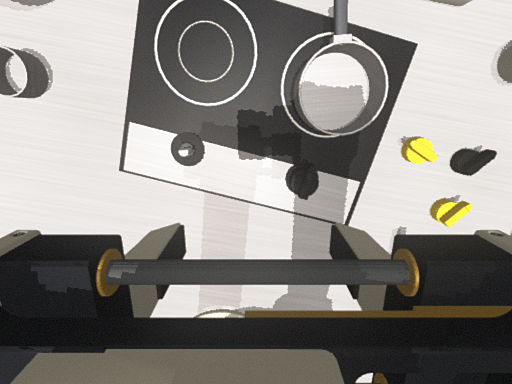

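The wrist view shows everything needed:
- ring at about (206,50)
- spindle at (187,149)
- pan rim at about (335,88), with its handle at (341,15)
- fitted knob at (302,180)
- loose black knob at (472,161), between the yellow look-alikes at (420,150) and (450,212)

Next I take measurements from it.

```bash
python3 - <<'E'
from h import *
c,im=load('w1'); g=cv2.cvtColor(im,cv2.COLOR_BGR2GRAY)
# ring: bright thin pixels inside hob around (206,50)
def circ(P):
    A=np.c_[2*P,np.ones(len(P))]; s=np.linalg.lstsq(A,(P**2).sum(1),rcond=None)[0]
    return s[:2],np.sqrt(s[2]+s[:2]@s[:2])
p0=np.array([206,50.])
ys,xs=np.nonzero(g>110)
W=np.array([onz(c,u,v,.05)[:2] for u,v in zip(xs,ys)])
cen=onz(c,206,50,.05)[:2]
for _ in range(4):
    r=np.linalg.norm(W-cen,axis=1); P=W[(abs(r-.073)<.005)]
    cen,rad=circ(P); print('ring',cen.round(4),rad.round(4),len(P))
cen2=onz(c,206,50,.05)[:2]
for _ in range(4):
    r=np.linalg.norm(W-cen2,axis=1); P=W[(abs(r-.04)<.005)]
    cen2,rad=circ(P); print('inner',cen2.round(4),rad.round(4),len(P))
# start ring
# hob orientation: glass mask edges
big=cv2.resize(im[0:150,260:420],None,fx=5,fy=5,interpolation=cv2.INTER_CUBIC)[:600]
cv2.imwrite('pics/w1pan.png',big[:, :800])
big=cv2.resize(im[120:205,150:500],None,fx=2.2,fy=2.2,interpolation=cv2.INTER_CUBIC)
cv2.imwrite('pics/w1k.png',big)
for n,u,v,z in [('spin',187,149,.076),('fit',302,180,.08)]: print(n,onz(c,u,v,z))
E
```

```text
ring [0.5843 0.0984] 0.0721 1034
ring [0.5842 0.0984] 0.0721 1051
ring [0.5842 0.0984] 0.0721 1051
ring [0.5842 0.0984] 0.0721 1051
inner [0.5841 0.0984] 0.0391 454
inner [0.5841 0.0984] 0.0391 454
inner [0.5841 0.0984] 0.0391 454
inner [0.5841 0.0984] 0.0391 454
spin [0.4445874  0.10475499 0.076     ]
fit [ 0.4283091  -0.07420371  0.08      ]
```

View pics/w1pan.png

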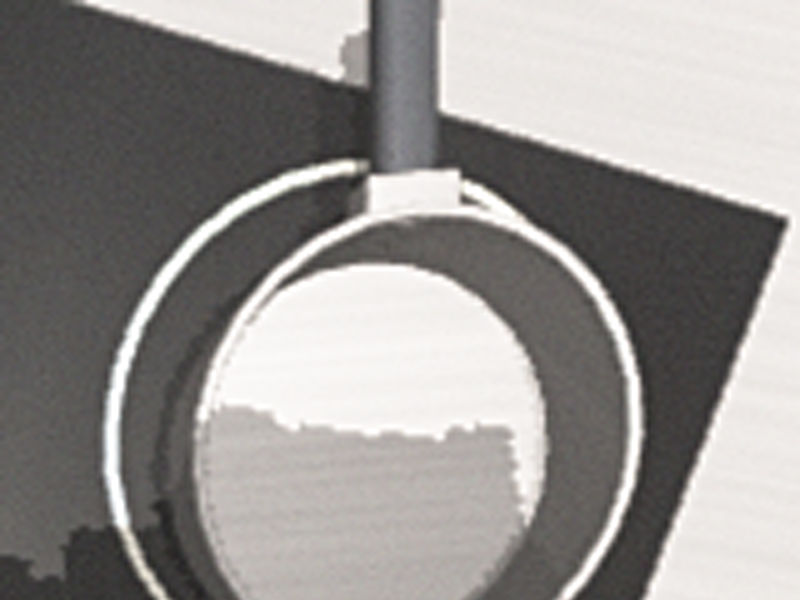

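View pics/w1k.png

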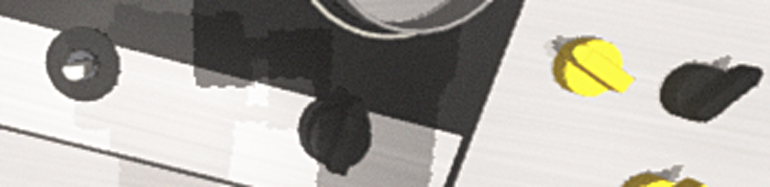

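```bash
python3 - <<'E'
from h import *
c,im=load('w1')
C=lambda u,v,z: onz(c,260+u/5-.4,v/5-.4,z)
r0=C(438,2,.102);r1=C(436,165,.102)
d=r1-r0; yaw=np.arctan2(-d[1],-d[0]); print('handle yaw',np.degrees(yaw),r0,r1)
l0=C(370,2,.088);l1=C(376,165,.088); d=l0-l1; print('left yaw',np.degrees(np.arctan2(d[1],d[0])),l0,l1)
n=np.array([-np.sin(yaw),np.cos(yaw)])
print('width',(l0-r0)[:2]@n)
P=np.array([C(*p,.11)[:2] for p in [(643,420),(193,450),(430,207),(605,290),(245,310)]])
A=np.c_[2*P,np.ones(len(P))]; s=np.linalg.lstsq(A,(P**2).sum(1),rcond=None)[0]
print('rim',s[:2],np.sqrt(s[2]+s[:2]@s[:2]))
mid=r0[:2]+n*.008; u=np.array([np.cos(yaw),np.sin(yaw)])
print('axis dist of centre from handle line',(s[:2]-mid)@n,'handle pt',mid+u*((s[:2]-mid)@u+.09))
E
```

```text
handle yaw 14.418315642985846 [ 0.66205555 -0.07479994  0.102     ] [ 0.62792611 -0.08357452  0.102     ]
left yaw 16.839035641498377 [ 0.66440854 -0.06105538  0.088     ] [ 0.62930441 -0.07168004  0.088     ]
width 0.012725769687922071
rim [ 0.55987767 -0.09457751] 0.05803073578636113
axis dist of centre from handle line -0.001712399007550899 handle pt [ 0.64661661 -0.07050909]
```

Plan for the pan: with the fingers closed inside it, low down, I'll tow it by the leading inner wall. That can neither lift nor tip it.

```bash
python3 - <<'E'
from h import *
pan=np.array([.5599,-.0946]); ring=np.array([.5842,.0984])
u=(ring-pan)/np.linalg.norm(ring-pan); a=np.arctan2(u[1],u[0])
q=down(a-np.pi)
effector.close(f_grip=10)
manip.move_pose([*pan,.17],q)
print(manip.current_clock(),manip.current_finger_gap())
manip.servo_line([*pan,.072],vel=.15)
print(manip.current_clock(),manip.current_tool_pos(),manip.current_force())
p=pan+u*.03; manip.servo_line([*p,.072],vel=.1)
print(manip.current_force())
p=ring+u*.0352; manip.servo_line([*p,.072],vel=.08)
print(manip.current_clock(),manip.current_tool_pos(),p,manip.current_force())
p=ring+u*.028; manip.servo_line([*p,.072],vel=.1)
manip.servo_line([*p,.15],vel=.2)
manip.servo_line([.46,.05,.3],vel=.3)
c,im=snap('wrist','w2');print(manip.current_clock())
E
```

```text
4.8333 0.00032617935028767263
5.6333 [ 0.56065682 -0.09440665  0.07305441] [0.87395686 0.09729533 0.49642126]
[ 0.58315095 -0.03638681 -0.34830722]
8.7333 [0.58858799 0.13309761 0.07196175] [0.5885972  0.13332427] [-0.58592277 -1.44927043 -0.73144102]
10.675
```

View pics/w2.png

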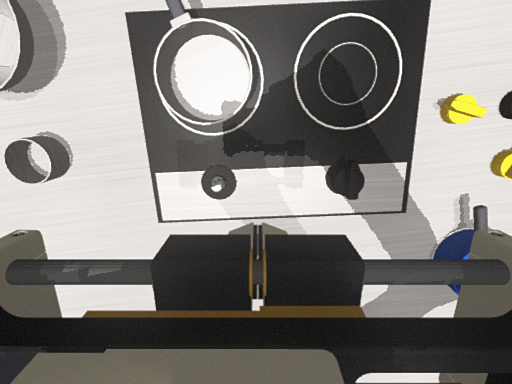

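The pan is now on the left ring at about (208,76). I'll measure how well it is centred.

```bash
python3 - <<'E'
from h import *
c,im=load('w2')
big=cv2.resize(im[5:150,140:280],None,fx=4,fy=4,interpolation=cv2.INTER_CUBIC)
cv2.imwrite('pics/w2pan.png',big)
E
```

```text
(no output)
```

View pics/w2pan.png

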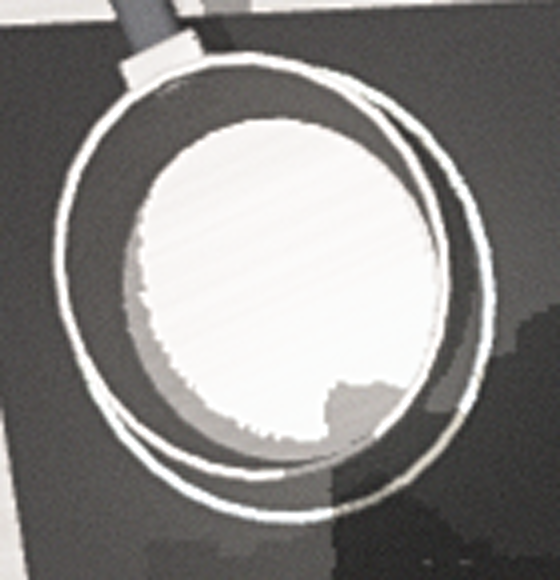

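```bash
cat > fit2.py <<'E'
from h import *
def fitc(P):
    A=np.c_[2*P,np.ones(len(P))]; s=np.linalg.lstsq(A,(P**2).sum(1),rcond=None)[0]
    return s[:2],np.sqrt(s[2]+s[:2]@s[:2])
E
python3 - <<'E'
from fit2 import *
c,im=load('w2')
C=lambda u,v,z: onz(c,140+u/4-.375,5+v/4-.375,z)[:2]
P=np.array([C(*p,.11) for p in [(55,260),(448,280),(250,52),(255,480),(70,180),(405,140),(385,435)]]); cr,r=fitc(P);print('rim',cr,r, (np.linalg.norm(P-cr,axis=1)-r).round(4))
# ring: fixed radius 0.074 outer
P=np.array([C(*p,.05) for p in [(494,300),(290,524),(462,180),(470,400),(200,500),(140,455),(400,480),(395,100)]]); ck,r=fitc(P);print('ring',ck,r,(np.linalg.norm(P-ck,axis=1)-r).round(4))
# both rings: other ring auto
g=cv2.cvtColor(im,cv2.COLOR_BGR2GRAY); ys,xs=np.nonzero(g>120)
W=np.array([onz(c,u,v,.05)[:2] for u,v in zip(xs,ys)]); cen=onz(c,348,71,.05)[:2]
for _ in range(4):
    rr=np.linalg.norm(W-cen,axis=1); cen,rad=fitc(W[abs(rr-.073)<.004])
print('start ring',cen,rad, 'ring dist',np.linalg.norm(ck-cen))
# hob axes
ax=np.array([.5842,.0984])-cen; print('hob y dir',np.degrees(np.arctan2(*ax[::-1]))-90,np.linalg.norm(ax))
E
```

```text
rim [0.58534802 0.09588925] 0.05750011300495377 [ 0.0002 -0.0006  0.0004 -0.     -0.0004  0.0001  0.0004]
ring [0.58533746 0.09872999] 0.07390530880607347 [ 0.0005  0.0016 -0.0001 -0.0003  0.0002 -0.0008 -0.0014  0.0002]
start ring [ 0.56863958 -0.09041735] 0.0720598054100822 ring dist 0.18988294969121616
hob y dir -4.711095197886706 0.18945742905932664
```

The pan is centred to about 3 mm and standing flat. Next is a close view of the spindle to find its flat.

```bash
python3 - <<'E'
from h import *
for yaw in (0,-20,-45,20):
    y=np.radians(yaw); off=.078*np.array([-np.sin(y),np.cos(y)])
    p=np.array([.4397,.1103])-off
    print(yaw,p,manip.solve_ik([*p,.085],down(y)))
y=0;p=[.4397,.0323]
manip.move_pose([*p,.14],down(0)); manip.servo_line([*p,.085],vel=.15)
c,im=snap('wrist','w3'); print(manip.current_clock(),manip.current_tool_pos(),c['eye'],proj(c,[.4397,.1103,.076]))
E
```

```text
0 [0.4397 0.0323] [ 0.91048074  0.80768856 -1.3575634   2.1529852   0.96122232  1.03818514
 -0.98546834]
-20 [0.41302243 0.03700398] [ 0.88859837  0.67231983 -1.28567629  2.21221416  0.85280647  0.91664879
 -1.281247  ]
-45 [0.38454567 0.05514567] [ 0.80154253  0.52460021 -1.18682191  2.27086485  0.70928997  0.79381572
 -1.65963796]
20 [0.46637757 0.03700398] [ 0.89412361  0.92777093 -1.41288879  2.09118834  1.04589421  1.15126719
 -0.68104364]
12.375 [0.44046891 0.03256308 0.08598597] [0.44049323 0.10781082 0.24314188] [255.99804519 106.4440694 ]
```

View pics/w3.png

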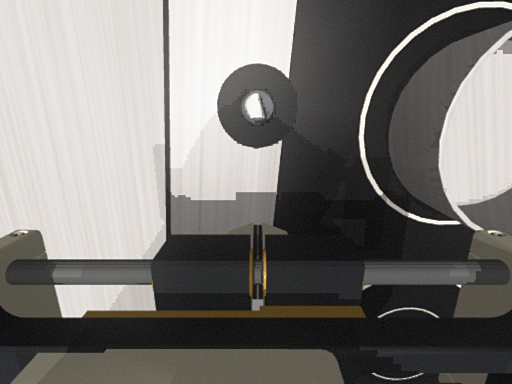

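```bash
python3 - <<'E'
from h import *
c,im=load('w3')
big=cv2.resize(im[80:135,225:295],None,fx=10,fy=10,interpolation=cv2.INTER_CUBIC)
big=np.clip((big/255.)**.6*255,0,255).astype(np.uint8)
cv2.imwrite('pics/w3s.png',big)
E
```

```text
(no output)
```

View pics/w3s.png

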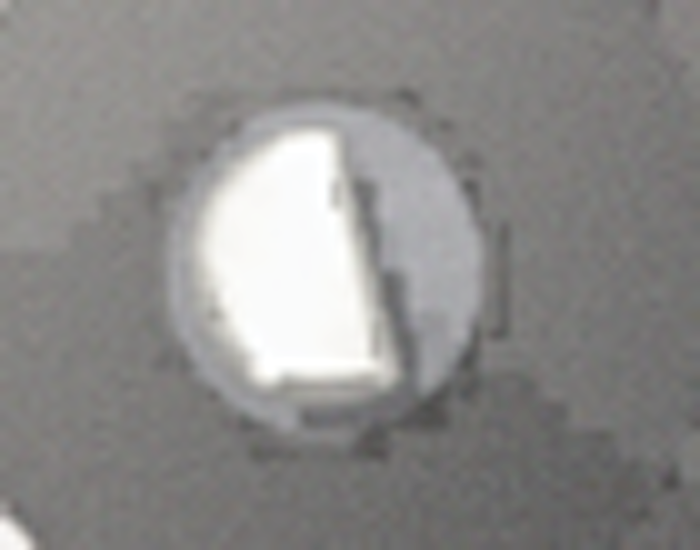

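```bash
python3 - <<'E'
from fit2 import *
c,im=load('w3'); g=cv2.cvtColor(im,cv2.COLOR_BGR2GRAY).astype(float)
rows=range(94,118)
def sub(v,thr):
    r=g[v,240:275]; i=np.nonzero(r>thr)[0].max(); return 240+i+(r[i]-thr)/(r[i]-r[i+1])
def subl(v,thr):
    r=g[v,240:275]; i=np.nonzero(r>thr)[0].min(); return 240+i-(r[i]-thr)/(r[i]-r[i-1])
for thr in (140,170,200):
  E=[];L=[]
  for v in rows:
    try: E.append((sub(v,thr),v)); L.append((subl(v,thr),v))
    except Exception as e: print(v,e)
  E=np.array(E);L=np.array(L)
  W=np.array([onz(c,*e,.076)[:2] for e in E]); WL=np.array([onz(c,*e,.076)[:2] for e in L])
  sel=slice(1,-2)
  d=cv2.fitLine(W[sel].astype(np.float32)*1000,cv2.DIST_HUBER,0,.01,.01).ravel()
  dd=d[:2]*np.sign(d[1]); print(thr,'edge dir yaw',np.degrees(np.arctan2(dd[1],dd[0])),'normal yaw',np.degrees(np.arctan2(-dd[0],dd[1])), d[2:])
  n=np.array([dd[1],-dd[0]]); res=(W*1000-d[2:])@n; print(res.round(2))
  cc,r=fitc(WL[2:-2]); print('arc',cc,r,'flat dist',(d[2:]/1000-cc)@n)
  m=g>thr
E
```

```text
140 edge dir yaw 103.49152 normal yaw 13.491528 [442.58493 110.90199]
[ 0.19  0.09 -0.02 -0.01  5.46  5.36 -0.04 -0.06 -0.15 -0.12 -0.01 -0.04
 -0.04  0.    0.04 -0.01 -0.01  0.09 -0.16 -0.24  0.08  0.15  0.24  0.15]
arc [0.4393698  0.11093832] 0.006804106928617315 flat dist 0.003117937157571816
170 edge dir yaw 102.599014 normal yaw 12.599012 [442.12753 111.46896]
[ 0.16  0.1   0.   -0.02 -0.47 -0.62 -0.08 -0.03 -0.07 -0.1  -0.02  0.03
  0.03  0.02  0.01  0.03  0.05  0.12 -0.08 -0.19 -0.29 -0.33  0.29 -1.31]
arc [0.43977206 0.11103755] 0.006707851384325123 flat dist 0.002392850208122709
200 edge dir yaw 102.18902 normal yaw 12.189016 [441.86658 111.46919]
[ 0.11  0.11  0.01 -0.04 -0.46 -0.59 -0.64 -0.04 -0.04 -0.07 -0.02  0.02
  0.03  0.   -0.   -0.    0.01  0.08 -0.03 -0.1  -0.19 -0.27  0.16 -2.48]
arc [0.44006135 0.11099043] 0.0066049688083003 flat dist 0.0018656134138669309
```

```bash
python3 - <<'E'
from h import *
for n,(u,v) in [('w1',(187,149)),('w2',(218,182)),('w3',(258,107))]:
    c,im=load(n); g=cv2.cvtColor(im,cv2.COLOR_BGR2GRAY)
    w=g[v-14:v+15,u-14:u+15]; m=(w>170).astype(np.uint8)
    k,l,s,ce=cv2.connectedComponentsWithStats(m)
    for i in range(1,k):
        if s[i,4]>4 and s[i,0]>0 and s[i,1]>0: print(n,s[i,4],ce[i]+[u-14,v-14],onz(c,*(ce[i]+[u-14,v-14]),.076))
    cv2.imwrite(f'pics/sp_{n}.png',cv2.resize(w,None,fx=8,fy=8))
for yaw in (-77,103):
  for off in (0,.055,.065,.077):
    y=np.radians(yaw); p=np.array([.4397,.1108])-off*np.array([-np.sin(y),np.cos(y)])
    print(yaw,off,p.round(3),manip.solve_ik([*p,.09],down(y)))
for yaw in (-135,45):
  for off in (0,.06):
    y=np.radians(yaw); p=np.array([.495,-.363])-off*np.array([-np.sin(y),np.cos(y)])
    print(yaw,off,p.round(3),manip.solve_ik([*p,.04],down(y)))
E
```

```text
w1 54 [182.96296296 152.42592593] [0.43843646 0.11021866 0.076     ]
w1 9 [200.         162.11111111] [0.42820475 0.08337177 0.076     ]
w2 53 [216.20754717 187.81132075] [0.43836085 0.11030258 0.076     ]
w2 6 [231.33333333 195.33333333] [0.42437537 0.09039757 0.076     ]
-77 0 [0.44  0.111] [ 0.59444463  0.59613345 -1.10700261  2.12442191  0.72057985  0.86488451
 -2.29437669]
-77 0.055 [0.386 0.098] [ 0.68458001  0.52547329 -1.1798472   2.24620817  0.69551995  0.8092349
 -2.30804856]
-77 0.065 [0.376 0.096] [ 0.70311022  0.5121864  -1.19548251  2.26785192  0.68951102  0.79913746
 -2.30888164]
-77 0.077 [0.365 0.093] [ 0.72651127  0.49603022 -1.21548752  2.29363047  0.68156621  0.78702928
 -2.30905216]
103 0 [0.44  0.111] [ 0.76871317  1.02041814 -1.51658776  2.12114026  1.11082571  1.25256653
  0.53567777]
103 0.055 [0.493 0.123] [ 0.70317546  1.09800251 -1.50610833  1.9934868   1.15555778  1.32916339
  0.57410544]
103 0.065 [0.503 0.125] [ 0.69105238  1.10804099 -1.50262242  1.96967991  1.16109891  1.33917658
  0.58345795]
103 0.077 [0.515 0.128] [ 0.67643366  1.11923356 -1.49821922  1.94084664  1.16718734  1.35036759
  0.59522702]
-135 0 [ 0.495 -0.363] [ 1.15808049  0.79336441 -0.79741714  1.75731283  0.70698877  0.90292796
 -2.30780378]
-135 0.06 [ 0.453 -0.321] [ 1.189247    0.71899509 -0.81630809  1.90839498  0.70800575  0.82999989
 -2.36587428]
45 0 [ 0.495 -0.363] [ 1.41425751  1.15973407 -1.3307842   1.74964217  1.19195953  1.28124763
  0.55616893]
45 0.06 [ 0.537 -0.405] [ 1.35212261  1.19768472 -1.30856443  1.58795234  1.1897395   1.32057492
  0.64784372]
```

The three wrist views agree on the spindle to about 1 mm: axis at about (0.440, 0.111), flat facing about +13°. Next I look at the loose knob with the tool in its grasp orientation.

```bash
python3 - <<'E'
from h import *
manip.servo_line([.4397,.0323,.16],vel=.25)
effector.open_jaws()
manip.move_pose([.453,-.321,.11],down(np.radians(-135)))
c,im=snap('wrist','w4'); print(manip.current_clock(),manip.current_tool_pos(),proj(c,[.495,-.363,.04]),manip.current_q().round(2))
E
```

```text
15.675 [ 0.45372539 -0.31905634  0.11005756] [258.15691968 134.72229833] [ 1.21  0.6  -0.84  1.88  0.56  0.92 -2.25]
```

View pics/w4.png

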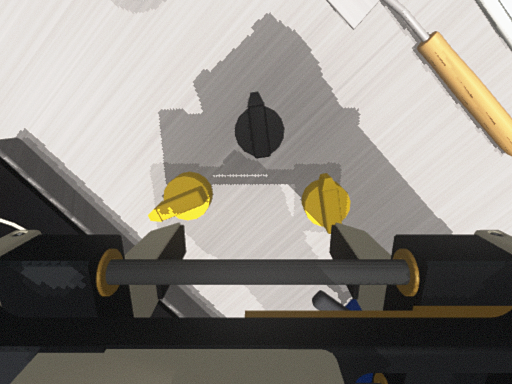

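```bash
python3 - <<'E'
from h import *
c,im=load('w4')
big=cv2.resize(im[85:165,225:295],None,fx=7,fy=7,interpolation=cv2.INTER_CUBIC)
big=np.clip((big/130.).clip(0,1)**.5*255,0,255).astype(np.uint8)
cv2.imwrite('pics/w4k.png',big)
E
```

```text
(no output)
```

View pics/w4k.png

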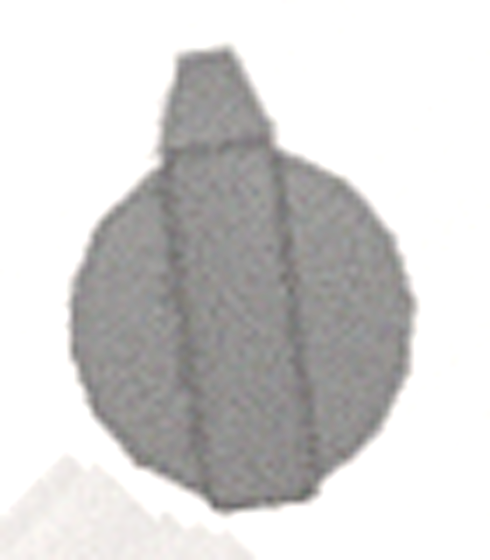

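```bash
python3 - <<'E'
from fit2 import *
c,im=load('w4')
C=lambda u,v,z: onz(c,225+u/7-.43,85+v/7-.43,z)[:2]
l0,l1,r0,r1=[C(*p,.042) for p in [(165,155),(208,490),(273,145),(315,480)]]
for a,b in ((l0,l1),(r0,r1)): d=a-b; print(np.degrees(np.arctan2(d[1],d[0])))
tip=C(207,50,.042); tail=C(263,502,.042); d=tip-tail; print('tip-tail',np.linalg.norm(d),np.degrees(np.arctan2(d[1],d[0])))
d=(l0-l1)/np.linalg.norm(l0-l1)+(r0-r1)/np.linalg.norm(r0-r1); d/=np.linalg.norm(d); n=np.array([-d[1],d[0]])
print('width',(r0-l0)@n); mid=(l0+l1+r0+r1)/4
t=tail+d*((.02)); t2=tip-d*.032; 
for q in (t,t2): print('axis from tail/tip', mid+d*((q-mid)@d))
g=cv2.cvtColor(im,cv2.COLOR_BGR2GRAY)
m=(g<60).astype(np.uint8); k,l,s,ce=cv2.connectedComponentsWithStats(m)
i=l[130,260]; cnt=cv2.findContours((l==i).astype(np.uint8),0,cv2.CHAIN_APPROX_NONE)[0][0][:,0]
print(s[i])
for z in (.022,.01):
    W=np.array([onz(c,*p,z)[:2] for p in cnt.astype(float)]); q=W-mid; 
    along=q@d; lat=q@n; sel=(abs(lat)>.011)&(abs(along)<.03)
    cc,r=fitc(W[sel]); print(z,'skirt',cc,r, sel.sum(),'lat off of bar',(cc-mid)@n)
E
```

```text
-37.71604623293242
-36.972220011135185
tip-tail 0.0505476910912393 -37.51604750838693
width -0.012138686574402577
axis from tail/tip [ 0.49625047 -0.36532189]
axis from tail/tip [ 0.49509569 -0.36444078]
[ 235   92   49   66 2104]
0.022 skirt [ 0.49553245 -0.36456649] 0.020860455594320704 87 lat off of bar 0.00016499907971512454
0.01 skirt [ 0.49487387 -0.36400224] 0.021871745688293368 90 lat off of bar 0.000214083677094574
```

The knob nose points at -37°, axis at about (0.4955, -0.3647). I'll grasp it by the bar with the fingertips just above the skirt, lift it, and take another look.

```bash
python3 - <<'E'
from h import *
yaw=np.radians(-37.4-90); p=[.4955,-.3647]
manip.move_pose([*p,.075],down(yaw))
manip.servo_line([*p,.0255],vel=.08)
print(manip.current_clock(),manip.current_tool_pos(),manip.current_force())
effector.close(f_grip=45)
manip.sleep(.2)
print(manip.current_finger_gap(),manip.current_tool_pos(),manip.current_force(),R.from_quat(manip.current_tcp_rot()).as_euler('zyx',degrees=True))
manip.servo_line([*p,.13],vel=.2)
print(manip.current_clock(),manip.current_finger_gap(),manip.current_force())
snap('wrist','w5')
E
```

```text
16.825 [ 0.49575975 -0.36459777  0.02554436] [-0.29732706  0.13665408  0.00422739]
0.013432391177859264 [ 0.49549196 -0.36464845  0.02547515] [ 0.25598477  0.43397237 -0.32345182] [ 1.27396525e+02 -2.58715014e-03 -1.79996336e+02]
18.8917 0.013437592603533745 [ 0.92456435  0.25201137 -0.45561278]
```

View pics/w5.png

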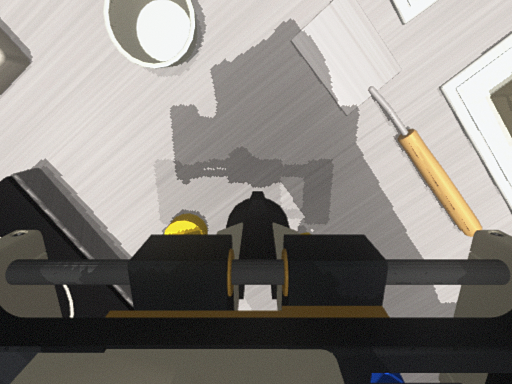

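The knob is held square, nose at (258,192). I'll stop for one look at the spindle in the insertion orientation, with the same camera geometry as the knob view, so any camera bias cancels.

```bash
python3 - <<'E'
from h import *
c,im=load('w5')
tp=np.array([.4955,-.3647]); d=np.array([np.cos(np.radians(-37.4)),np.sin(np.radians(-37.4))])
for z in (.042,.022): print('pred nose tip px',proj(c,[*(tp+.032*d),.13-.0255+z]))
print('pred skirt front px',proj(c,[*(tp+.022*d),.13-.0255+.022]))
manip.servo_line([*tp,.19],vel=.3)
y=np.radians(-77.1); p=np.array([.440,.1108])-.06*np.array([-np.sin(y),np.cos(y)])
manip.move_pose([*p,.15],down(y)); manip.sleep(.3)
c,im=snap('wrist','w6'); print(manip.current_clock(),manip.current_tool_pos(),p,manip.current_q().round(2),proj(c,[.44,.1108,.076]))
u,v=proj(c,[.44,.1108,.076]).astype(int)
cv2.imwrite('pics/w6s.png',cv2.resize(im[v-25:v+25,u-30:u+30,::-1],None,fx=10,fy=10,interpolation=cv2.INTER_CUBIC)); print(u,v)
E
```

```text
pred nose tip px [253.73984628 200.20679732]
pred nose tip px [254.11683304 189.87256848]
pred skirt front px [254.18718895 205.40458301]
21.3833 [0.38171811 0.09721595 0.15000091] [0.38151433 0.09740499] [ 0.74  0.31 -1.18  2.21  0.38  0.85 -2.03] [254.50981676 132.70834476]
254 132
```

View pics/w6.png

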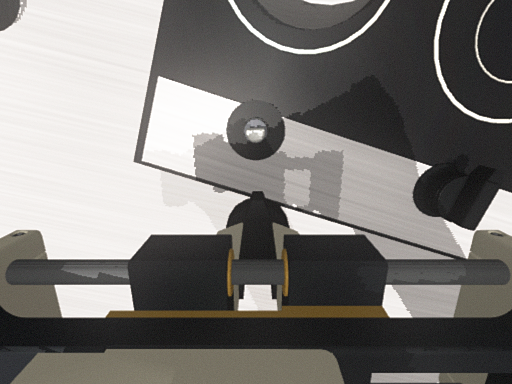

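View pics/w6s.png

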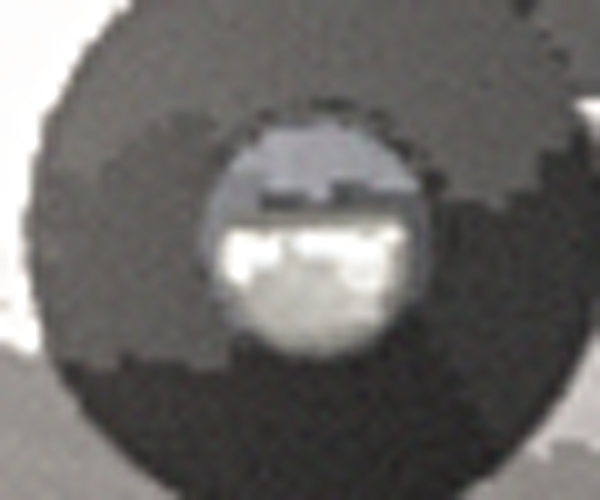

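```bash
python3 - <<'E'
from h import *
c=viewer.get_calibration('wrist'); t=manip.current_tool_pos(); Rt=R.from_quat(manip.current_tcp_rot())
print('eye in tool',Rt.inv().apply(c['eye']-t)); Rc=Rt.inv()*R.from_quat(c['attitude']); print(Rc.as_matrix().round(4))
for z in (0,-.0188,-.03): print(z,proj(c,t+Rt.apply([0,0,z])), 'nose/skirt',proj(c,t+Rt.apply([0,-.022,z])))
# measure skirt circle & nose in w6
cc,im=load('w6'); 
big=cv2.resize(im[180:300,215:305],None,fx=6,fy=6,interpolation=cv2.INTER_CUBIC)
big=np.clip((big/160.).clip(0,1)**.5*255,0,255).astype(np.uint8); cv2.imwrite('pics/w6k.png',big[:600])
E
```

```text
eye in tool [ 0.00206907 -0.07727006 -0.15752143]
[[ 1.000e+00 -5.000e-04 -7.000e-04]
 [ 7.000e-04  9.581e-01  2.865e-01]
 [ 5.000e-04 -2.865e-01  9.581e-01]]
0 [254.22642326 238.42043258] nose/skirt [254.085195   205.48951955]
-0.0188 [253.85333998 253.26728986] nose/skirt [253.67920058 216.97773542]
-0.03 [253.58681067 263.87382926] nose/skirt [253.38695973 225.24712489]
```

View pics/w6k.png

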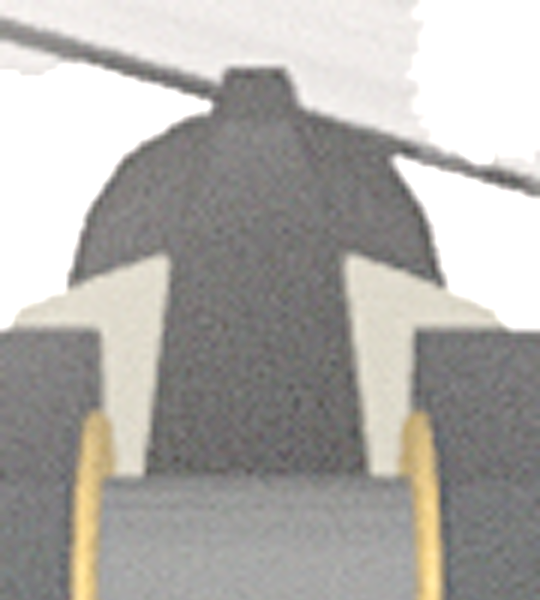

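The calibrated eye offset is fixed in the world: rotated into the tool frame, it differs between yaw 0 and yaw -77. So the wrist eye carries a constant error of about (0, -2.1 mm). I'll correct for it and check the knob in hand and the spindle.

```bash
python3 - <<'E'
from fit2 import *
e=np.array([.0003,-.0021,0])
c,im=load('w6'); c=dict(c); c['eye']=c['eye']-e
t=manip.current_tool_pos(); Rt=R.from_quat(manip.current_tcp_rot())
T=lambda p: proj(c,t+Rt.apply(p))
zk=lambda h:.0255-h   # tool z of knob height h (down positive)
for off in (0,-.0015):
  print(off,'nose low/high',T([0,-.032-off*1,zk(.022)]),T([0,-.032-off,zk(.042)]),'skirt front top/bot',T([0,-.022-off,zk(.022)]),T([0,-.022-off,zk(0)]))
# skirt silhouette in w6k px -> on tool plane of skirt bottom/top
C=lambda u,v:(215+u/6-.42,180+v/6-.42)
def ontool(px,h):
    o,d=ray(c,*px); o=Rt.inv().apply(o-t); d=Rt.inv().apply(d); return (o+d*(zk(h)-o[2])/d[2])[:2]
for h in (0,.022):
    P=np.array([ontool(C(*p),h) for p in [(75,275),(88,225),(110,180),(150,137),(200,110),(385,160),(415,205),(433,250),(440,285)]])
    cc,r=fitc(P); print('skirt h',h,cc,r)
for h in (.022,.042): print('nose tip',h,ontool(C(260,67),h))
# spindle in w6: flat edge mid (317,217) top face z .076 ; collar circle
S=lambda u,v,z: onz(c,224+u/10-.45,107+v/10-.45,z)
a=S(225,217,.076);b=S(410,217,.076);d=a-b; print('flat',a,b,'len',np.linalg.norm(d[:2]),'normal',np.degrees(np.arctan2(-d[0],d[1])))
m=(a+b)/2; th=np.radians(13); print('axis from flat mid',m[:2]-.003*np.array([np.cos(th),np.sin(th)]))
P=np.array([S(*p,.076)[:2] for p in [(220,275),(240,315),(275,345),(315,358),(360,350),(395,320),(410,280)]]);print('D arc',fitc(P))
P=np.array([S(*p,.052)[:2] for p in [(32,250),(45,330),(45,150),(80,70),(590,150),(600,300),(560,420)]]);print('disc',fitc(P))
E
```

```text
0 nose low/high [257.38115267 188.48162768] [257.37134379 198.55024047] skirt front top/bot [257.3956994  203.98919094] [257.40245442 193.70076023]
-0.0015 nose low/high [257.38336635 190.8415257 ] [257.37387131 201.18535056] skirt front top/bot [257.39783927 206.2704123 ] [257.40434386 195.75420797]
skirt h 0 [-0.00011978  0.00229125] 0.02160953362786666
skirt h 0.022 [-9.53189533e-05 -7.30072935e-03] 0.019012138051483805
nose tip 0.022 [ 0.00032422 -0.03056017]
nose tip 0.042 [ 0.00029435 -0.03639138]
flat [0.44166609 0.12048019 0.076     ] [0.44504198 0.10562456 0.076     ] len 0.015234388077544259 normal 12.802844864182251
axis from flat mid [0.44043093 0.11237752]
D arc (array([0.439961  , 0.11228727]), np.float64(0.007987175058864275))
disc (array([0.43868497, 0.11204151]), np.float64(0.02637865210127243))
```

The corrected numbers are consistent: the knob axis sits 1.5 mm behind the TCP (nose-tip row predicted 190.8, seen 190.8), the spindle is at (0.4400, 0.1126), and the flat faces +12.8°. Next I insert, watching the force.

```bash
python3 - <<'E'
from h import *
y=np.radians(-77.2); p=np.array([.4416,.1130])
manip.servo_line([*p,.118],ori=down(y),vel=.15); manip.sleep(.2)
f0=manip.current_force(); print(manip.current_clock(),manip.current_tool_pos(),f0)
for z in (.106,.102,.0995,.097,.0945,.092):
    manip.servo_line([*p,z],vel=.03)
    f=manip.current_force()-f0; print(z,manip.current_tool_pos().round(4),f.round(2),manip.current_wrist_torque().round(2))
    if f[2]>6 or np.hypot(*f[:2])>8: print('stop');break
print(manip.current_clock())
snap('wrist','w7')
E
```

```text
22.2 [0.44111551 0.11258696 0.11838202] [ 0.07990359 -0.04696214 -0.37365825]
0.106 [0.4414 0.1131 0.1058] [ 0.18 -0.06 -0.54] [0.01 0.01 0.  ]
0.102 [0.4414 0.113  0.1018] [-0.48  0.97  0.1 ] [ 0.03 -0.01  0.05]
0.0995 [0.4415 0.1129 0.0993] [-0.3  -0.07 -0.83] [ 0.01  0.04 -0.03]
0.097 [0.4415 0.113  0.0969] [-0.19 -0.3   0.56] [-0.07 -0.05  0.01]
0.0945 [0.4415 0.113  0.0943] [-0.59  0.33 -0.06] [ 0.07 -0.02  0.02]
0.092 [0.4415 0.113  0.0918] [ 0.05  0.85 -0.05] [ 0.05 -0.04  0.01]
24.0333
```

View pics/w7.png

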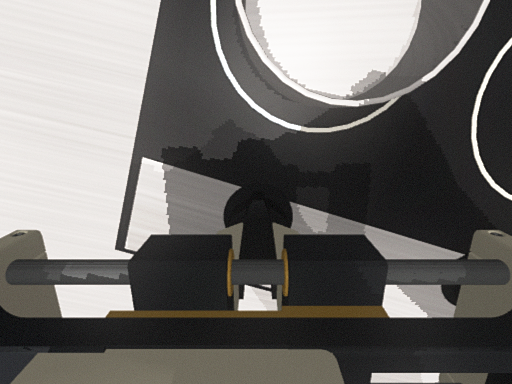

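The underside is now about 9 mm below the spindle top with no contact force, so the bore is on the spindle. I carry on to home and then press.

```bash
python3 - <<'E'
from h import *
p=np.array([.4416,.1130])
for z in (.088,.085,.083,.081,.079,.0775,.0765,.0755):
    manip.servo_line([*p,z],vel=.03); manip.sleep(.1)
    f=np.mean([manip.current_force() for _ in range(5)],0); print(z,manip.current_tool_pos().round(4),f.round(2),manip.current_finger_gap())
    if f[2]>22 or np.hypot(*f[:2])>12: print('stop');break
print(manip.current_clock())
snap('wrist','w8'); snap('scene','s8')
a=cv2.imread('pics/s8.png'); cv2.imwrite('pics/s8c.png',cv2.resize(a[130:280,170:370],None,fx=4,fy=4,interpolation=cv2.INTER_CUBIC))
E
```

```text
0.088 [0.4416 0.1131 0.088 ] [-0.39 -0.82 -0.02] 0.013661493637290573
0.085 [0.4416 0.113  0.085 ] [ 0.23 -0.17  0.09] 0.013774100941612223
0.083 [0.442  0.1132 0.0833] [ 0.03 -0.24  3.92] 0.013622191602453416
0.081 [0.442  0.1132 0.0813] [-0.88  0.1   5.02] 0.013543587785398712
0.079 [0.442  0.1132 0.0794] [-0.68  0.36  6.37] 0.013650429722521487
0.0775 [0.4422 0.1133 0.0792] [-5.73 -2.47 26.51] 0.013477007042934553
stop
26.2167
```

View pics/w8.png

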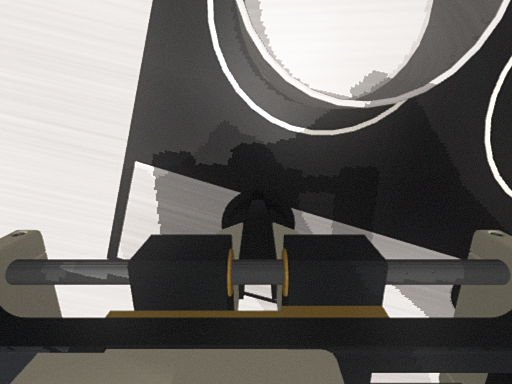

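View pics/s8c.png

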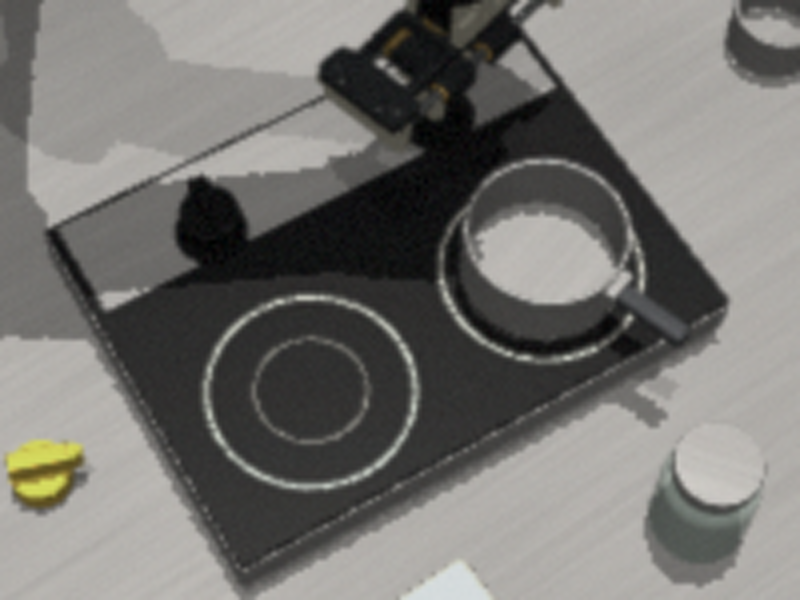

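The spring was felt from TCP z ≈ 0.084, and there is a firm stop at 0.079 (26 N), which fits 5 mm of travel. I'll ease the side load and check that nothing more gives.

```bash
python3 - <<'E'
from h import *
def rd(s):
    F=[];P=[]
    for _ in range(8): F.append(manip.current_force());P.append(manip.current_tool_pos());manip.sleep(.03)
    print(s,np.mean(P,0).round(4),np.mean(F,0).round(2),manip.current_wrist_torque().round(2)); return np.mean(F,0)
rd('now')
for p in ([.4409,.1127,.0777],[.4409,.1127,.0770]):
    manip.servo_line(p,vel=.02); manip.sleep(.2); f=rd(p)
    if f[2]>45: break
print(manip.current_finger_gap(),manip.current_clock(),manip.current_tau().round(1))
E
```

```text
now [0.4422 0.1133 0.0792] [-6.22 -2.42 25.77] [-0.56  1.44  0.01]
[0.4409, 0.1127, 0.0777] [0.4421 0.1132 0.0792] [-3.3  -0.88 20.36] [-0.37  0.86  0.04]
[0.4409, 0.1127, 0.077] [0.4421 0.1133 0.0792] [-5.79 -2.3  29.74] [-0.59  1.42 -0.02]
0.01315555352378947 28.0167 [ -0.4 -29.6  -7.  -14.6   0.8  -2.2   0. ]
```

Loading from 20 to 30 N moves the TCP no further than 0.0792, so this is a hard stop. I'll ease to a moderate hold and take a last look before handing in.

```bash
python3 - <<'E'
from h import *
manip.servo_line([.4409,.1127,.0775],vel=.02); manip.sleep(.3)
print(manip.current_force(),manip.current_tool_pos(),manip.current_joint_velocities().round(3))
c,im=snap('wrist','w9'); 
c2,t=snap('top','t9'); print(manip.current_clock())
w6=cv2.imread('pics/w6.png'); w9=cv2.imread('pics/w9.png')
f=lambda a:np.clip((cv2.resize(a[170:270,205:315],None,fx=3.5,fy=3.5,interpolation=cv2.INTER_CUBIC)/130.).clip(0,1)**.5*255,0,255).astype(np.uint8)
cv2.imwrite('pics/cmp9.png',np.hstack([f(w6),f(w9)]))
E
```

```text
[-3.48355759 -1.57418056 23.16083248] [0.44209925 0.11325173 0.07921168] [ 0.    -0.001  0.001  0.001  0.002 -0.002  0.001]
28.6667
```

View pics/cmp9.png

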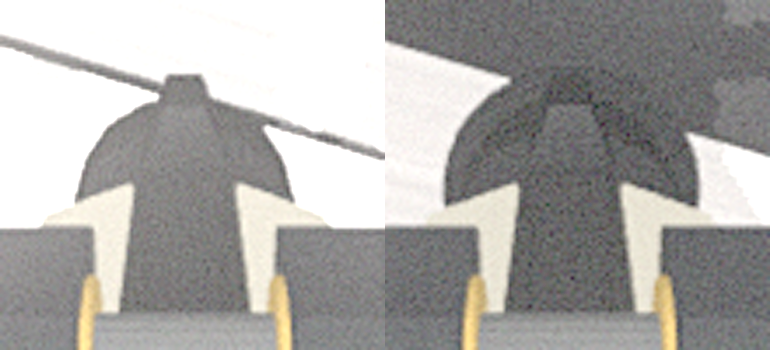

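View pics/t9.png

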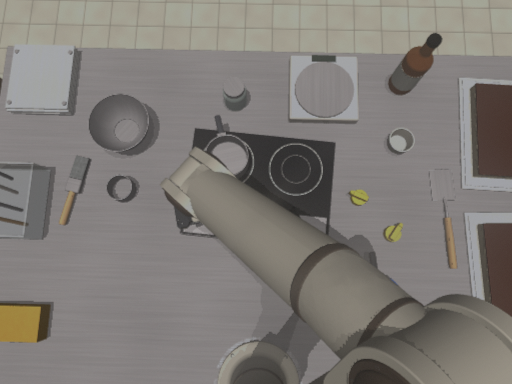

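The knob sits in the hand as before. The top view shows the pan on the left ring at (230,160). The bowl (120,125), cake ring (122,188), ramekin (401,141), jar (234,93) and both yellow knobs are where they started. Handing in.

```bash
python3 - <<'E'
from h import *
manip.hand_in(); print(manip.current_clock(),manip.current_force(),manip.current_tool_pos())
E
```

```text
the job is handed in; nothing more can be done
the job is handed in; nothing more can be done
```

I handed the job in at about 28.7 s with the pan on the bare spindle's ring, the knob pushed home, and knob and spindle held pressed down. No verdict was reported.

**What I did**
- **Pan:** I towed the steel saucepan to the other ring with the fingers closed inside it, low against the leading wall, so it was never lifted or tipped.
- **Knob:** I gripped the loose black knob by its bar and turned it about 50° so the nose matched the spindle flat (+12.8°). It slid on with no measurable force, and I pressed it to the spring's stop.

**Last checks**
- **Press:** The spring was felt from tool height z ≈ 0.084. A hard stop came at 0.0792, where raising the push from 20 to 30 N moved nothing. That is about 5 mm of travel. At hand-in the hold was about 23 N down with 3–4 N sideways, the fingers still closed and the knob not visibly slipped.
- **Other objects:** The top view showed the bowl, cake ring, ramekin, jar and both yellow knobs where they started. The blue pan was hidden by the arm in that view; the arm never went near it.

**What disagreed**
- **Pan centring:** The pan measured about 3 mm off the ring's centre, and I left it there.
- **Wrist camera:** Its calibrated position was about 2 mm off in y. I found this from the held knob and corrected for it before inserting.
- **Stop height:** The stop came about 0.7 mm higher than calculated. I took this as a height offset, because the first spring contact was higher by a similar amount.

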